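# Set the iris damper of the extraction inlet and lock it

### The job

On the round extraction inlet, gently push the upright post of the iris ring's lever around its arc until the ring's black pointer lines up with the one long mark of the white scale. Then push the post of the small clamp lever at the inlet's side, in towards the ring lever's side, fully round to its stop to lock the setting, without disturbing it. Only push, leave the scale itself where it is, and leave everything else on the bench alone.

Things in the scene. Friction and masses are not known exactly. Their poses are not given: they have to be found in the camera images.
- damper: The extraction inlet, fixed to the bench: a dark square base plate 240 x 240 x 12 mm with a round aluminium housing 190 mm in diameter, 50 mm high. Its origin is the centre of the plate's underside, on the upright axis (z up) about which the ring and the scale turn. Its own -x side (the lever's side) faces roughly towards the robot, the scale is on its +x side, the clamp on its -y side. The inlet's place and yaw (about +-20 degrees) vary.
- iris_ring (a joint): Angle (rad) of the flat steel ring (188 mm across, 50 to 62 mm above the bench) about the inlet's upright axis, counter-clockwise from above positive, stops at 0 and 2.1. The lever points in the inlet's direction 2.09 rad (from its +x axis towards +y) at joint 0 and swings by way of -x to 4.19 rad; the ring stays where it is left (friction: about 2.7 N at the post). It starts near the 0 stop and the long mark always lies further on in the positive direction.
- lever_post (a point): Centre of the top of the upright round steel post on the ring's lever: 16 mm in diameter, its top 116 mm above the bench, 130 mm from the inlet's axis. The lever bar under it (16 mm wide) has its top 61 mm above the bench, so 55 mm of post stand free; the bar ends 142 mm from the axis.
- pointer_tip (a point): Tip of the ring's black tapered pointer (35 mm long, 24 mm wide at its root on the ring's top), 109 mm from the axis and 62 mm above the bench, exactly opposite the lever; it turns with the ring.
- long_mark (a point): Inner end of the long black mark (38 x 5 mm, radial) in the middle of the white scale, 109 mm from the axis, 62 mm above the bench: the point the pointer tip must meet. The scale is a white arc plate 98 to 150 mm from the axis, its top 50 mm above the bench (the ring bears the pointer 15 mm higher), with five marks 15 mm apart, the four others short (14 mm). The scale sits at a different angle each time and is stiff, but can be shifted if shoved: it must not be.
- clamp (a joint): Angle (rad) of the small clamp lever about its upright pivot: 0 open, 1.25 locked (at its stop), clockwise from above positive. It starts open (0 to 0.1) and stays where it is left (about 2 N at its post). Open, it points in the inlet's direction -1.22 rad (away from the inlet, to -y and slightly +x), locked in -2.47 rad (to -x and -y).
- clamp_post (a point): Centre of the top of the clamp lever's upright round dark post: 14 mm in diameter, top 112 mm above the bench, 58 mm from the clamp's pivot; the lever bar under it has its top 64 mm above the bench.
- clamp_pivot (a point): The clamp lever's upright pivot axis, 135 mm from the inlet's axis on its -y side, 54 mm above the bench.
- jar: Bystander: glass jar 60 mm across, 75 mm high, standing beside the inlet on its +y side (origin: centre of its underside).
- offcut: Bystander: upright brass bar offcut 32 mm across, 60 mm high, beside the inlet's -x, -y corner (origin: centre of its underside).
- hammer: Bystander: hammer lying to the right, about 300 mm long, 30 mm high (origin: on the bench, amid its length).
- copper_bowl: Bystander: copper bowl 110 mm across, 40 mm high, to the left of the inlet (origin: centre of its underside).
- file: Bystander: file 300 mm long, 22 mm high, lying to the left (origin: on the bench, amid its length).
- wrench: Bystander: wrench lying to the right, under 20 mm high (origin: underside, amid its length).
- bench_block: Bystander: steel block 80 x 80 x 30 mm ahead of the robot to its left (origin: centre of its underside).

How it is judged:
By the outcome, as a careful person would: the job done as asked, in the order asked, and still so for the second after the job is handed in, with the robot touching nothing.
It also fails if it takes over 64 s, if anything falls off the work surface, if the arm or the gripper's body presses on something with over 40 N, if the wrist force passes 120 N, or if a joint passes its speed limit or range.

### The arm

A 6-joint arm with a two-finger parallel gripper is mounted at the origin on the work surface. World frame = base frame: x ahead of the robot, y to its left, z up, the work surface at z = 0. Lengths are in m, angles in degrees, forces in N, time in s.
With the tool pointing down it reaches from about 0.4 to 0.825 m from the base axis. Payload 7 kg.
Tool frame: the origin (TCP) lies on the centre line of the jaws, within the pads' length; the fingertips stand 17 mm ahead of it and the grasp point (between the pads) lies 2 mm behind it; z points along the fingers, y is the direction in which the jaws open and shut (so a half turn about z gives the same grasp; the last joint's range is limited). The gripper opens to 88 mm and grips with 3 to 60 N. Pads are 19 mm wide; open, the fingers measure 130 mm over their backs; the gripper's body (78 mm by 193 mm) begins 47 mm behind the grasp point.
Start: joints at [88.528, 20.546, 0.682, 0, -70.136, -16.507], TCP at [0.208, 0.642, 0.209] pointing down, gripper open.
Joint ranges: [-176.03, 176.03], [-82.01, 121.73], [-58.28, 71.71], [-173.87, 95.51], [-174.79, -0.11], [-173.66, 173.66]. Speed limits (degrees/s): [136.94, 136.94, 172.46, 180, 180, 180].

### API

Orientations are given as [roll, pitch, yaw] about the fixed x, y, z axes, in that order (R = Rz(yaw) Ry(pitch) Rx(roll)).
In Python, from plant import telemetry, vision, close_job, recognise, silhouettes, place_of gives the robot as it stands.
- The arm moves only by the shell command python3 -m handwheel 'ROWS'. ROWS is JSON, a list that holds one entry, the list of rows, each a list of 5 numbers: the shift along the tool's x, y, z in m, then the turn about the tool's z in rad, then the closure, from 0 (fully open) to 1 (shut). In form: [[[tx, ty, tz, yaw, gripper], ...]]. A call has 1 to 20 rows; each row shifts and turns the commanded pose from where the row before left it, along the tool's axes as they then stand; what a row does not reach is not made up. A row lasts 1/12 s, in which the tool goes at most 41.7 mm and 7.16 degrees, less where a joint would pass 70% of its speed; a pose out of reach is approached as far as the arm can. A call with a gripper value outside its range is refused whole. The fingers move at their own pace and stop on an object; the grip force is fixed at half the most. Time passes only in rows, so rows that do not move let the fingers close. It gives the time, the measured TCP pose, the force and the opening at its end, in the units of the state.
- telemetry.get_obs(): the state, without advancing time (a new reading comes with each control period).
- vision.snapshot(name): name is "scene" or "top" or "wrist"; returns a dict with "color" (480x640x3 uint8, red, green, blue), "mtx" (3x3 intrinsics, pixels), "cam_to_world" (4x4, takes a point from camera to world coordinates); the wrist camera has in their place "tool_from_camera" (4x4, takes a point from camera to tool coordinates, whose origin is the TCP and whose axes are the flange's). Camera axes: x right, y down, z forward; pixel columns grow to the right and rows downward; lengths in m; the calibration is good to about 2 mm. A picture is of the moment at which its call begins: read the wrist's pose just before it. There is no depth.
- close_job(): hands the job in, once; it reports no verdict.
Trained networks look in a picture, given as the dict that the camera call returned (one of the last four; its "shot" number tells which), for a name from the list of things; names that differ only in an ending like _2 or _b are one class to them, and where a whole thing is asked for, a point or a joint stands for the part that bears it (a point fixed in the world has none). Each returns a list of dicts, best first, with "conf" (0 to 1); they miss things now and then, are a little off and sometimes report something else, mostly with a low value. They report only what shows in the picture. A call takes as long as a camera call.
- recognise(name, picture): "xy" ([column, row] in pixels, amid what is visible of it).
- silhouettes(name, picture): "region" (480x640 bool, what is visible of it) and "xy" ([column, row] in pixels, amid what is visible of it).
- place_of(name, picture): "xy" ([column, row] in pixels: a listed point, or the origin of a listed thing).
The state is a dict: "clock": time; "joint_pos": joint angles; "qvel": joint speeds; "tau": joint torques, N m; "tool_pos": TCP position; "orientation": TCP orientation; "force": force on the tool from outside, world axes, zero at the start; "moment": the same for the moment, N m; "opening": finger opening in m.
Only numpy, scipy, OpenCV 4.12 (cv2) and the standard library are available. Lean on these libraries where they do the work, as an engineer would, in place of code of your own. Each camera call takes 0.05 s, during which the arm holds its last target.

## Working session

There is one attempt and no reset: what is moved stays moved. The work goes in short steps, Python scripts to look and compute and a shell command to move; the robot and the scene stay as the last step left them, time stands still between calls to the robot, and variables do not carry over. Pictures are saved under pics/ and viewed, and the job is handed in when it is done.

```bash
ls; mkdir -p pics; cat > h.py <<'E'
import numpy as np,cv2
from plant import telemetry, vision, close_job, recognise, silhouettes, place_of
from scipy.spatial.transform import Rotation as R
def ray(p,xy):
    K=p['mtx'];T=np.array(p['cam_to_world']);d=T[:3,:3]@np.linalg.inv(K)@[xy[0],xy[1],1];return T[:3,3],d
def atz(p,xy,z):
    o,d=ray(p,xy);return o+d*(z-o[2])/d[2]
def save(p,n): cv2.imwrite('pics/'+n+'.png',p['color'][:,:,::-1])
E
python3 - <<'E'
from h import *
o=telemetry.get_obs();print({k:o[k] for k in('clock','tool_pos','orientation','opening')})
Z=dict(damper=0,lever_post=.116,pointer_tip=.062,long_mark=.062,clamp_post=.112,clamp_pivot=.054,jar=0,offcut=0)
for c in('scene','top'):
    p=vision.snapshot(c);save(p,c+'0');print(c,np.round(p['cam_to_world'],3).tolist())
    for n,z in Z.items():
        r=place_of(n,p)[:2]
        print(n,[(np.round(q['xy'],1).tolist(),round(q['conf'],2),atz(p,q['xy'],z).round(4).tolist()) for q in r])
E
```

```text
pics
{'clock': 0.0, 'tool_pos': array([0.20821235, 0.64152304, 0.20829266]), 'orientation': array([ 1.79902136e+02, -1.07671387e-02, -1.79824077e+01]), 'opening': 0.08733407011028539}
scene [[0.434, 0.483, -0.76, 1.58], [0.901, -0.227, 0.37, -0.504], [0.006, -0.845, -0.534, 0.845], [0.0, 0.0, 0.0, 1.0]]
damper [([346.7, 284.2], 0.87, [0.5922, 0.0569, 0.0])]
lever_post [([356.8, 228.4], 0.9, [0.4928, 0.1404, 0.116]), ([382.2, 271.6], 0.45, [0.7189, 0.0903, 0.116])]
pointer_tip [([341.1, 291.1], 0.89, [0.6853, -0.0122, 0.062])]
long_mark [([382.1, 276.6], 0.77, [0.6756, 0.1213, 0.062]), ([121.8, 320.1], 0.44, [0.559, -0.5511, 0.062])]
clamp_post [([292.5, 276.2], 0.71, [0.6324, -0.1285, 0.112])]
clamp_pivot [([302.9, 282.8], 0.63, [0.5982, -0.0849, 0.054])]
jar [([397.9, 252.1], 0.72, [0.5101, 0.2887, 0.0])]
offcut [([397.8, 248.3], 0.59, [0.4906, 0.3011, 0.0]), ([257.2, 284.4], 0.58, [0.4814, -0.1802, 0.0])]
top [[0.094, -0.974, 0.207, 0.201], [-0.996, -0.093, 0.014, -0.026], [0.006, -0.208, -0.978, 1.56], [0.0, 0.0, 0.0, 1.0]]
damper [([301.7, 220.1], 0.92, [0.5889, 0.0574, 0.0])]
lever_post [([265.1, 246.2], 0.97, [0.4829, 0.1372, 0.116])]
pointer_tip [([329.2, 189.9], 0.69, [0.6644, -0.0115, 0.062])]
long_mark [([301.6, 220.0], 0.66, [0.5738, 0.0543, 0.062]), ([275.7, 187.3], 0.64, [0.6578, 0.1333, 0.062])]
clamp_post [([218.6, 238.3], 0.72, [0.4929, 0.2587, 0.112]), ([374.9, 200.5], 0.57, [0.6317, -0.1332, 0.112])]
clamp_pivot [([354.1, 210.7], 0.96, [0.615, -0.0837, 0.054])]
jar [([219.1, 238.3], 0.77, [0.5156, 0.2793, 0.0])]
offcut [([381.6, 262.3], 0.46, [0.4911, -0.173, 0.0])]
```

View pics/scene0.png

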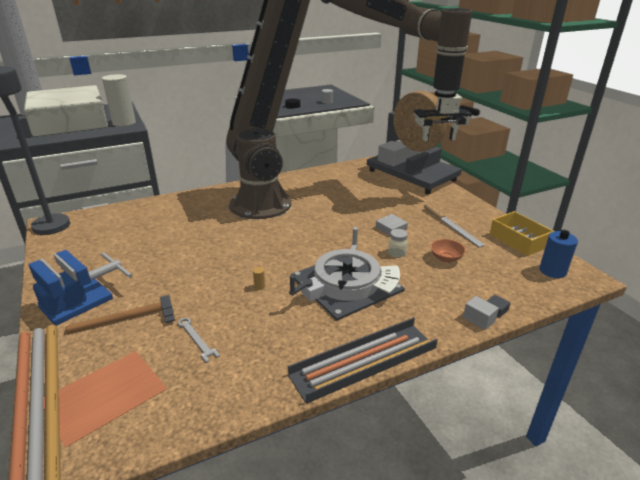

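View pics/top0.png

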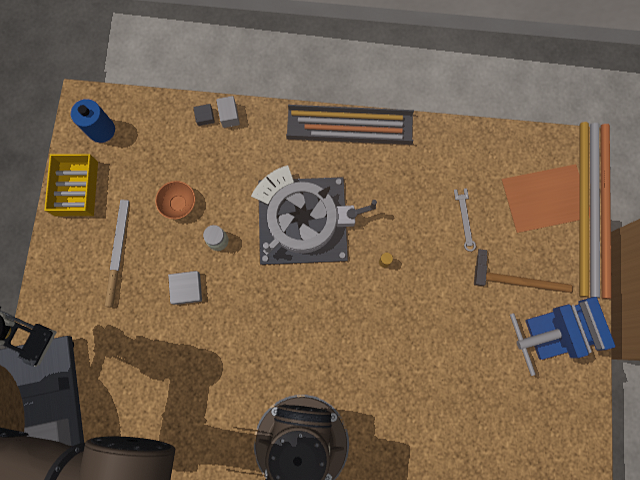

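```bash
python3 - <<'E'
from h import *
a=cv2.imread('pics/top0.png')[150:290,200:410];cv2.imwrite('pics/top0z.png',cv2.resize(a,None,fx=3.8,fy=3.8,interpolation=cv2.INTER_CUBIC))
a=cv2.imread('pics/scene0.png')[215:325,240:430];cv2.imwrite('pics/scene0z.png',cv2.resize(a,None,fx=4.2,fy=4.2,interpolation=cv2.INTER_CUBIC))
p=vision.snapshot('wrist');save(p,'w0');print(np.round(p['tool_from_camera'],3),p['mtx'])
E
```

```text
[[ 0.    -0.966 -0.258  0.068]
 [ 1.     0.001 -0.001  0.001]
 [ 0.001 -0.258  0.966 -0.175]
 [ 0.     0.     0.     1.   ]] [[334.59485381   0.         319.14551045]
 [  0.         334.59485381 242.85776875]
 [  0.           0.           1.        ]]
```

View pics/top0z.png

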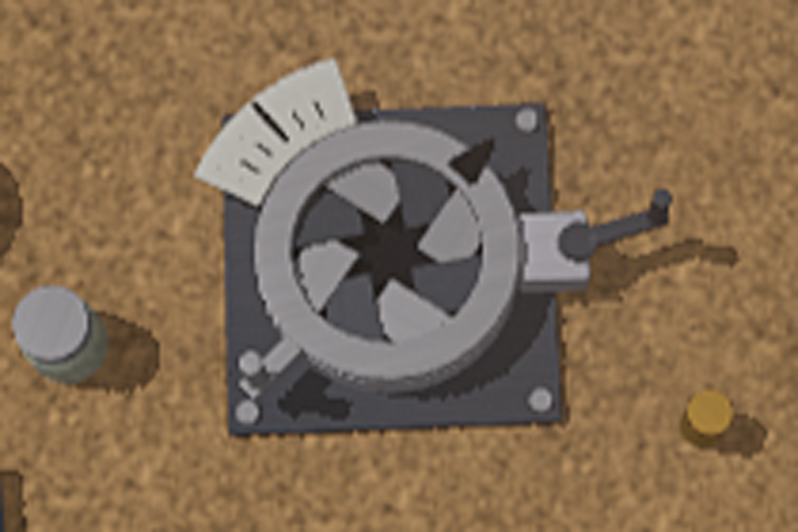

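View pics/scene0z.png

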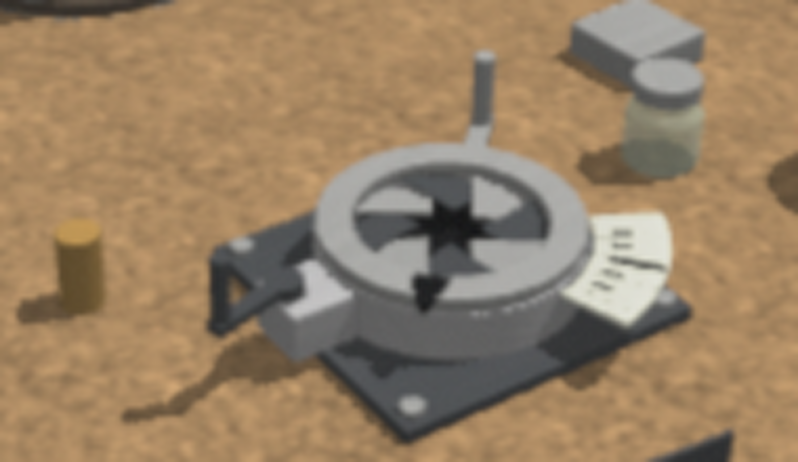

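```bash
python3 -m handwheel '[[[0.0284,0.0247,0,0,1],[0.0284,0.0247,0,0,1],[0.0284,0.0247,0,0,1],[0.0284,0.0247,0,0,1],[0.0284,0.0247,0,0,1],[0.0284,0.0247,0,0,1],[0.0284,0.0247,0,0,1],[0.0284,0.0247,0,0,1],[0.0284,0.0247,0,0,1],[0.0284,0.0247,0,0,1],[0.0284,0.0247,0,0,1],[0.0284,0.0247,0,0,1],[0.0284,0.0247,0,0,1],[0.0284,0.0247,0,0,1],[0.0284,0.0247,0,0,1]]]'
python3 -m handwheel '[[[0,0,0,0.12,1],[0,0,0,0.12,1],[0,0,0,0.12,1],[0,0,0,0.12,1],[0,0,0,0.12,1],[0,0,0,0.12,1],[0,0,0,0.12,1],[0,0,0,0.12,1],[0,0,0,0.12,1],[0,0,0,0.12,1],[0,0,0,0.12,1],[0,0,0,0.12,1],[0,0,0,0.12,1],[0,0,0,0.12,1],[0,0,0,0.12,1],[0,0,0,0.12,1]]]'
cat >> h.py <<'E'
def wrist():
    for _ in range(1):
        o=telemetry.get_obs();p=vision.snapshot('wrist')
    T=np.eye(4);T[:3,:3]=R.from_euler('xyz',o['orientation'],degrees=True).as_matrix();T[:3,3]=o['tool_pos']
    p['cam_to_world']=T@p['tool_from_camera'];return p,o
E
python3 - <<'E'
from h import *
p,o=wrist();save(p,'w1');print(o['clock'],o['tool_pos'],o['orientation'],o['joint_pos'],p['cam_to_world'][:3,3])
q=vision.snapshot('top');save(q,'top1')
Z=dict(damper=0,lever_post=.116,pointer_tip=.062,long_mark=.062,clamp_post=.112,clamp_pivot=.054,jar=0,offcut=0)
for p in(p,q):
    for n,z in Z.items():
        r=place_of(n,p)[:2]
        print(n,[(np.round(q['xy'],1).tolist(),round(q['conf'],2),atz(p,q['xy'],z).round(4).tolist()) for q in r])
E
```

```text
clock: 2.2
tool_pos: [0.4999, 0.1564, 0.2097]
orientation: [-180.0, -0.0, -18.0]
force: [0.9, 0.1, 0.2]
opening: 0.0007
clock: 3.53
tool_pos: [0.4992, 0.1581, 0.2094]
orientation: [-180.0, 0.0, -128.3]
force: [-0.6, -0.6, 0.6]
opening: 0.0007
3.5333 [0.49919366 0.15810615 0.20939479] [-1.79996946e+02  1.50969090e-02 -1.28328936e+02] [ 3.90607392e+01  6.22350810e+00 -1.82582794e+01 -3.46575127e-04
 -6.55028130e+01 -7.73895321e+01] [0.45503009 0.1028611  0.38406162]
damper [([206.7, 198.8], 0.86, [0.5872, 0.0626, 0.0])]
lever_post [([314.9, 210.1], 0.92, [0.485, 0.1356, 0.116])]
pointer_tip [([69.5, 203.7], 0.94, [0.6731, -0.0096, 0.062])]
long_mark []
clamp_post []
clamp_pivot [([64.6, 97.7], 0.72, [0.607, -0.0799, 0.054])]
jar []
offcut []
damper [([303.3, 219.3], 0.93, [0.5917, 0.0532, 0.0])]
lever_post [([268.5, 249.4], 0.86, [0.4754, 0.1276, 0.116]), ([303.1, 222.3], 0.43, [0.5546, 0.047, 0.116])]
pointer_tip [([330.4, 188.3], 0.79, [0.6692, -0.0143, 0.062])]
long_mark [([271.6, 185.7], 0.58, [0.6613, 0.1449, 0.062])]
clamp_post [([302.6, 221.5], 0.74, [0.5576, 0.0487, 0.112]), ([374.7, 198.1], 0.57, [0.6381, -0.1322, 0.112])]
clamp_pivot [([353.8, 210.8], 0.93, [0.6147, -0.0829, 0.054]), ([183.1, 285.4], 0.38, [0.3703, 0.3461, 0.054])]
jar [([221.9, 235.3], 0.52, [0.5247, 0.2728, 0.0])]
offcut [([383.1, 259.9], 0.72, [0.4982, -0.1766, 0.0])]
```

View pics/w1.png

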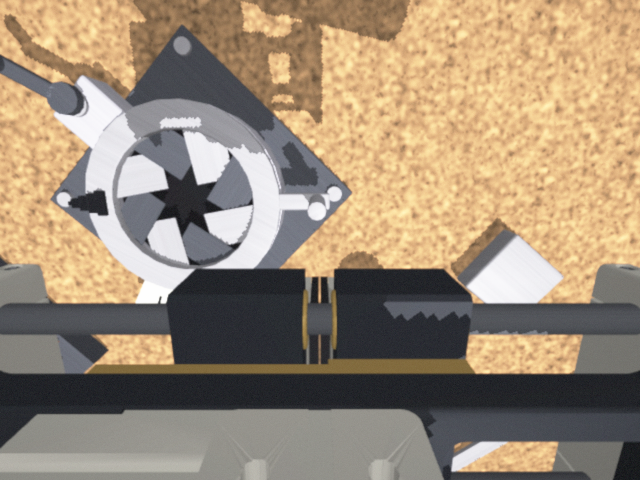

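```bash
python3 - <<'E'
from h import *
p=vision.snapshot('scene');save(p,'s1')
cv2.imwrite('pics/s1z.png',cv2.resize(p['color'][130:330,240:440,::-1],None,fx=3,fy=3,interpolation=cv2.INTER_CUBIC))
E
```

```text
(no output)
```

View pics/s1z.png

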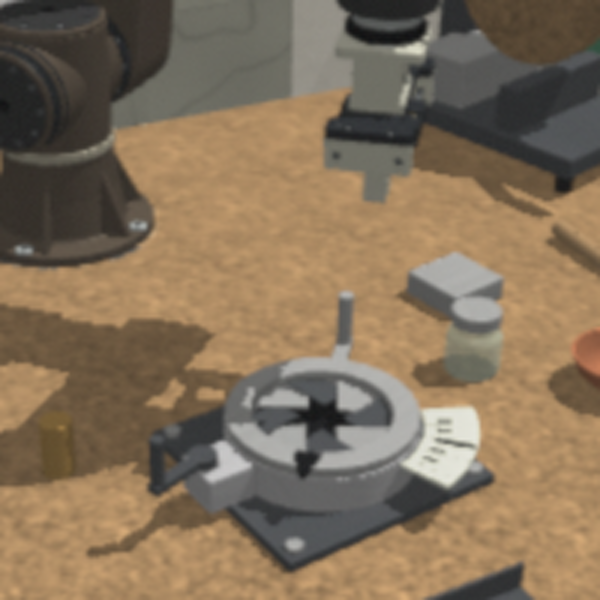

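```bash
python3 -m handwheel '[[[-0.006,-0.003,0,0,1],[0,0,0.02,0,1],[0,0,0.02,0,1],[0,0,0.02,0,1],[0,0,0.02,0,1],[0,0,0.02,0,1],[0,0,0.014,0,1],[0,0,0,0,1]]]'
python3 - <<'E'
from h import *
p,o=wrist();save(p,'w2');print(o['clock'],o['tool_pos'],o['orientation'],o['force'])
for n,z in dict(lever_post=.116,pointer_tip=.062,clamp_pivot=.054).items():
        r=place_of(n,p)[:2]
        print(n,[(np.round(q['xy'],1).tolist(),round(q['conf'],2),atz(p,q['xy'],z).round(4).tolist()) for q in r])
p=vision.snapshot('scene');save(p,'s2')
cv2.imwrite('pics/s2z.png',cv2.resize(p['color'][130:330,240:440,::-1],None,fx=3,fy=3,interpolation=cv2.INTER_CUBIC))
E
```

```text
clock: 5.15
tool_pos: [0.5039, 0.1601, 0.0923]
orientation: [179.9, -0.3, -128.0]
force: [-0.7, -0.2, 0.5]
opening: 0.0005
5.15 [0.50389636 0.16011063 0.092267  ] [ 179.89897419   -0.27057463 -128.0171763 ] [-0.69844019 -0.16901309  0.46511238]
lever_post [([317.2, 242.8], 0.67, [0.4856, 0.136, 0.116])]
pointer_tip []
clamp_pivot [([157.0, 209.3], 0.58, [0.563, 0.0679, 0.054])]
```

View pics/s2z.png

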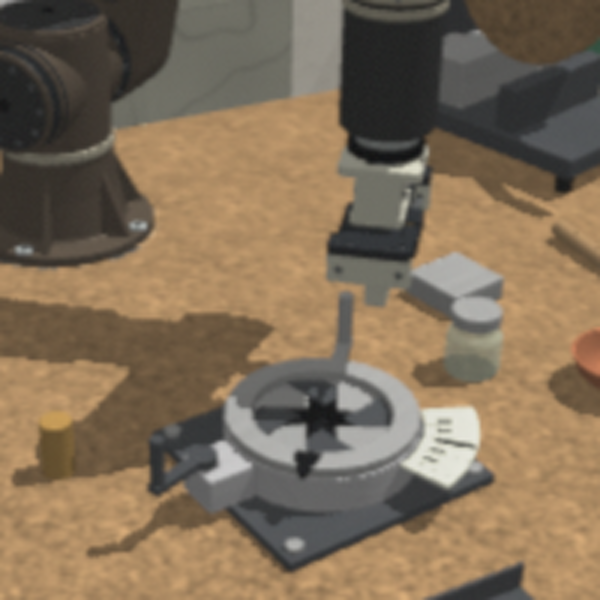

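View pics/w2.png

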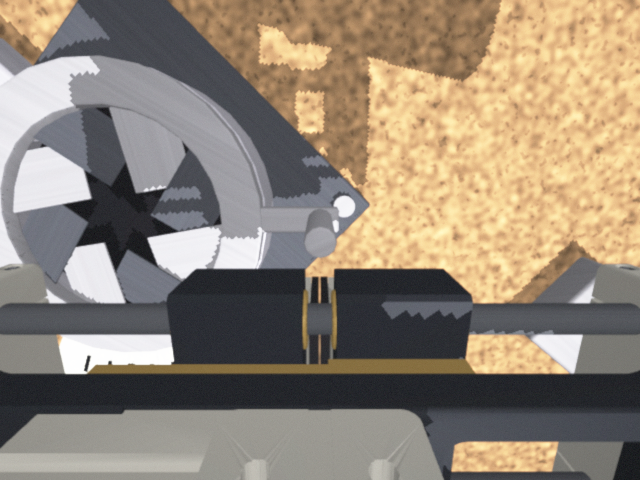

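```bash
python3 - <<'E'
from h import *
p=vision.snapshot('scene')
T=np.linalg.inv(np.array(p['cam_to_world']))
for P in([.5039,.1601,.0753],[.486,.137,.116],[.486,.137,.062]):
    c=T[:3,:3]@P+T[:3,3];u=p['mtx']@c/c[2];print(u[:2],(u[:2]-[240,130])*3)
E
```

```text
[363.61022451 240.17813378] [370.83067354 330.53440134]
[354.72757169 227.61980985] [344.18271507 292.85942954]
[353.99313226 242.77097351] [341.97939677 338.31292053]
```

```bash
python3 - <<'E'
from h import *
p=vision.snapshot('scene')
T=np.linalg.inv(np.array(p['cam_to_world']))
for P in([.4992,.1581,.1924],[.4992,.1581,.2094],[.5039,.1601,.0753],[.5039,.1601,.0923],[.5039,.1601,.1413],[.208,.642,.192]):
    c=T[:3,:3]@P+T[:3,3];u=p['mtx']@c/c[2];print(u[:2],(u[:2]-[240,130])*3)
cv2.imwrite('pics/s3z.png',cv2.resize(p['color'][190:270,320:410,::-1],None,fx=7,fy=7,interpolation=cv2.INTER_CUBIC))
E
```

```text
[364.28653266 205.60362292] [372.85959798 226.81086877]
[364.59278702 200.41698376] [373.77836106 211.25095129]
[363.61022451 240.17813378] [370.83067354 330.53440134]
[363.89981382 235.41695249] [371.69944146 316.25085747]
[364.75495144 221.35750639] [374.26485432 274.07251918]
[437.08692943 148.28675342] [591.2607883   54.86026025]
```

View pics/s3z.png

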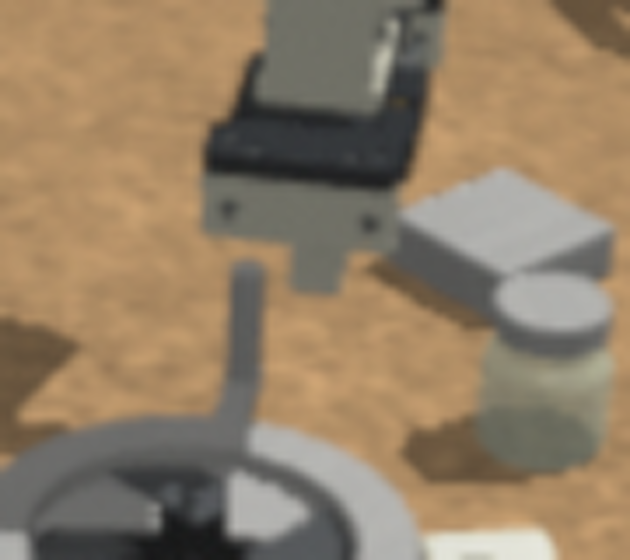

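```bash
python3 - <<'E'
from h import *
a=cv2.imread('pics/scene0.png')[80:180,380:500];cv2.imwrite('pics/s0z.png',cv2.resize(a,None,fx=6,fy=6,interpolation=cv2.INTER_CUBIC))
E
```

```text
(no output)
```

View pics/s0z.png

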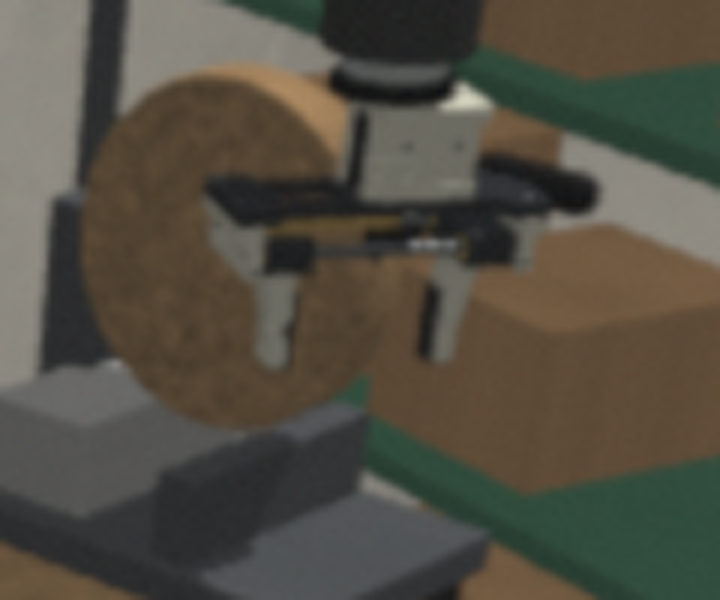

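```bash
python3 -m handwheel '[[[0,0,0.004,0,1],[0.005,0,0,0,1],[0.005,0,0,0,1],[0,0,0,0,1]]]'
python3 -m handwheel '[[[0.003,0,0,0,1],[0.003,0,0,0,1],[0.002,0,0,0,1],[0.002,0,0,0,1],[0,0,0,0,1]]]'
python3 - <<'E'
from h import *
p,o=wrist();save(p,'w3');print(o['clock'],o['tool_pos'],o['orientation'],o['force'])
r=place_of('lever_post',p)
print([(q['xy'],q['conf'],atz(p,q['xy'],.116)) for q in r])
p=vision.snapshot('scene')
cv2.imwrite('pics/s4z.png',cv2.resize(p['color'][190:270,320:410,::-1],None,fx=7,fy=7,interpolation=cv2.INTER_CUBIC))
E
```

```text
clock: 5.83
tool_pos: [0.4981, 0.1522, 0.0912]
orientation: [180.0, -0.0, -128.0]
force: [-0.1, 0.0, 0.4]
opening: 0.0006
clock: 6.25
tool_pos: [0.4929, 0.1453, 0.0915]
orientation: [-180.0, 0.0, -128.0]
force: [0.3, 1.6, 1.0]
opening: 0.0005
6.25 [0.49294052 0.145254   0.09146446] [-1.79994116e+02  3.26707021e-02 -1.27983556e+02] [0.32306435 1.64473834 1.03284149]
[([318.8, 268.0], 0.59, array([0.48140268, 0.13108353, 0.116     ]))]
```

View pics/s4z.png

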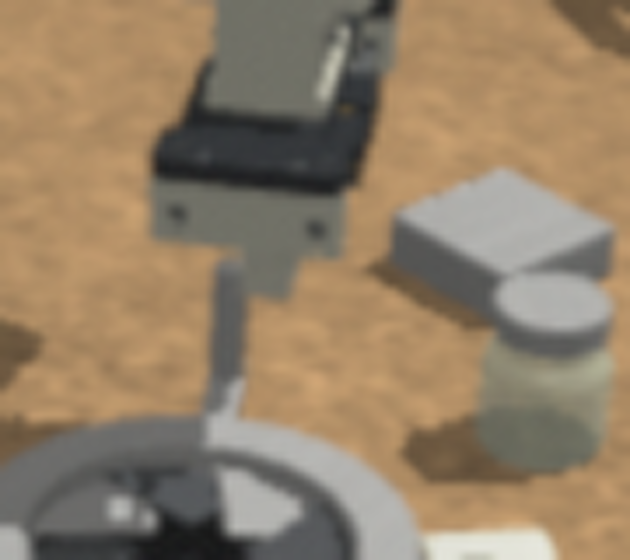

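```bash
python3 -m handwheel '[[[0.0034,-0.00005,0,-0.0262,1],[0.0034,-0.00005,0,-0.0262,1],[0.0034,-0.00005,0,-0.0262,1],[0.0034,-0.00005,0,-0.0262,1],[0.0034,-0.00005,0,-0.0262,1],[0.0034,-0.00005,0,-0.0262,1],[0.0034,-0.00005,0,-0.0262,1],[0.0034,-0.00005,0,-0.0262,1],[0.0034,-0.00005,0,-0.0262,1],[0.0034,-0.00005,0,-0.0262,1],[0.0034,-0.00005,0,-0.0262,1],[0.0034,-0.00005,0,-0.0262,1],[0.0034,-0.00005,0,-0.0262,1],[0.0034,-0.00005,0,-0.0262,1],[0.0034,-0.00005,0,-0.0262,1],[0.0034,-0.00005,0,-0.0262,1],[0.0034,-0.00005,0,-0.0262,1],[0.0034,-0.00005,0,-0.0262,1],[0.0034,-0.00005,0,-0.0262,1],[0.0034,-0.00005,0,-0.0262,1]]]'
python3 - <<'E'
from h import *
C=np.array([.589,.057])
p,o=wrist();save(p,'w4');print(o['clock'],o['tool_pos'],o['orientation'],o['force'])
d=o['tool_pos'][:2]-C;print(np.hypot(*d),np.degrees(np.arctan2(d[1],d[0])))
for n,z in dict(lever_post=.116,pointer_tip=.062,clamp_pivot=.054,damper=0,long_mark=.062).items():
        r=place_of(n,p)[:2]
        print(n,[(np.round(q['xy'],1).tolist(),round(q['conf'],2),atz(p,q['xy'],z).round(4).tolist()) for q in r])
p=vision.snapshot('scene')
cv2.imwrite('pics/s5z.png',cv2.resize(p['color'][190:310,270:420,::-1],None,fx=5,fy=5,interpolation=cv2.INTER_CUBIC))
E
```

```text
clock: 8.07
tool_pos: [0.466, 0.083, 0.0909]
orientation: [179.9, -0.0, -97.9]
force: [-1.6, 3.3, -0.9]
opening: 0.0004
8.0667 [0.46596488 0.0830385  0.09093901] [ 1.79917104e+02 -2.67456222e-02 -9.79052033e+01] [-1.59333642  3.34641718 -0.90763325]
0.12576026528870224 168.0505438861191
lever_post [([328.6, 265.5], 0.73, [0.4577, 0.0648, 0.116])]
pointer_tip []
clamp_pivot [([29.7, 25.7], 0.97, [0.6054, -0.0766, 0.054])]
damper [([164.3, 233.5], 0.96, [0.5886, 0.0588, 0.0])]
long_mark [([53.2, 375.8], 0.56, [0.6611, 0.1377, 0.062])]
```

View pics/s5z.png

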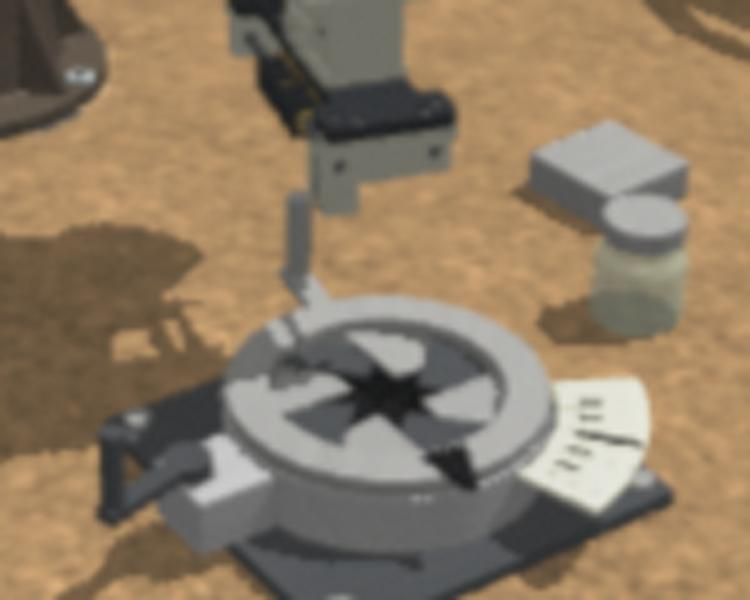

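View pics/w4.png

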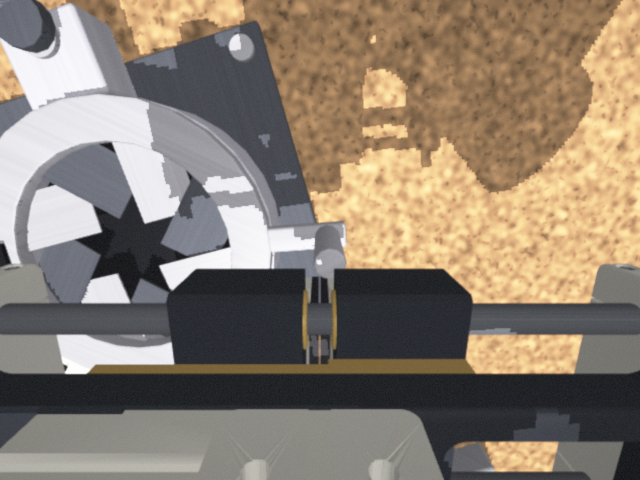

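```bash
python3 -m handwheel '[[[0.0034,0.0003,0,-0.0262,1],[0.0034,0.0003,0,-0.0262,1],[0.0034,0.0003,0,-0.0262,1],[0.0034,0.0003,0,-0.0262,1],[0.0034,0.0003,0,-0.0262,1],[0.0034,0.0003,0,-0.0262,1],[0.0034,0.0003,0,-0.0262,1],[0.0034,0.0003,0,-0.0262,1],[0.0034,0.0003,0,-0.0262,1],[0.0034,0.0003,0,-0.0262,1],[0.0034,0.0002,0,-0.0262,1],[0.0034,0.0002,0,-0.0262,1],[0.0034,0.0002,0,-0.0262,1],[0.0034,0.0002,0,-0.0262,1],[0.0034,0.0002,0,-0.0262,1],[0.0034,0.0002,0,-0.0262,1],[0.0034,0.0002,0,-0.0262,1],[0.0034,0.0002,0,-0.0262,1],[0.0034,0.0002,0,-0.0262,1],[0.0034,0.0002,0,-0.0262,1]]]'
cat > look.py <<'E'
from h import *
import sys
k=sys.argv[1]
C=np.array([.589,.057])
p,o=wrist();save(p,'w'+k);print(o['clock'],o['tool_pos'],o['orientation'],o['force'])
d=o['tool_pos'][:2]-C;print(np.hypot(*d),np.degrees(np.arctan2(d[1],d[0])))
s=vision.snapshot('scene');t=vision.snapshot('top')
for nm,q in(('w',p),('s',s),('t',t)):
  for n,z in dict(lever_post=.116,pointer_tip=.062,clamp_pivot=.054,clamp_post=.112,damper=0,long_mark=.062).items():
        r=place_of(n,q)[:1]
        for e in r:
            P=atz(q,e['xy'],z);d=P[:2]-C
            print(nm,n,np.round(e['xy'],1),round(e['conf'],2),P.round(4),round(np.degrees(np.arctan2(d[1],d[0])),1),round(np.hypot(*d),4))
cv2.imwrite(f'pics/s{k}z.png',cv2.resize(s['color'][190:310,270:420,::-1],None,fx=5,fy=5,interpolation=cv2.INTER_CUBIC))
cv2.imwrite(f'pics/t{k}z.png',cv2.resize(t['color'][160:270,230:390,::-1],None,fx=5,fy=5,interpolation=cv2.INTER_CUBIC))
E
python3 look.py 5
```

```text
clock: 10.08
tool_pos: [0.4701, 0.0167, 0.0915]
orientation: [-179.9, 0.0, -67.9]
force: [0.7, 3.5, -0.1]
opening: 0.0008
10.0833 [0.4701092  0.01665968 0.09149854] [-1.79899813e+02  1.98879254e-02 -6.78762263e+01] [ 0.70340832  3.54532739 -0.14082413]
0.12554824938097084 -161.25763327701978
w lever_post [330.  263.9] 0.77 [ 0.4711 -0.0036  0.116 ] -152.8 0.1326
w clamp_pivot [157.1  28.5] 0.78 [ 0.6046 -0.0767  0.054 ] -83.4 0.1346
w damper [167.5 235.6] 0.87 [0.5855 0.0589 0.    ] 151.3 0.0039
s lever_post [311.6 234.4] 0.81 [0.4669 0.0021 0.116 ] -155.8 0.1339
s pointer_tip [378.9 279.9] 0.92 [0.6851 0.1052 0.062 ] 26.6 0.1075
s clamp_pivot [306.7 282.4] 0.84 [ 0.601  -0.0747  0.054 ] -84.8 0.1323
s clamp_post [288.5 275.2] 0.79 [ 0.6238 -0.1362  0.112 ] -79.8 0.1963
s long_mark [379.6 274.7] 0.56 [0.6649 0.1198 0.062 ] 39.6 0.0985
t pointer_tip [285.7 179.7] 0.61 [0.6818 0.1087 0.062 ] 29.1 0.1063
t clamp_pivot [354.2 215.6] 0.96 [ 0.6015 -0.0851  0.054 ] -85.0 0.1426
t clamp_post [374.3 197.7] 0.75 [ 0.6391 -0.131   0.112 ] -75.1 0.1946
t long_mark [272.8 188.2] 0.77 [0.6546 0.1409 0.062 ] 52.0 0.1065
```

View pics/s5z.png

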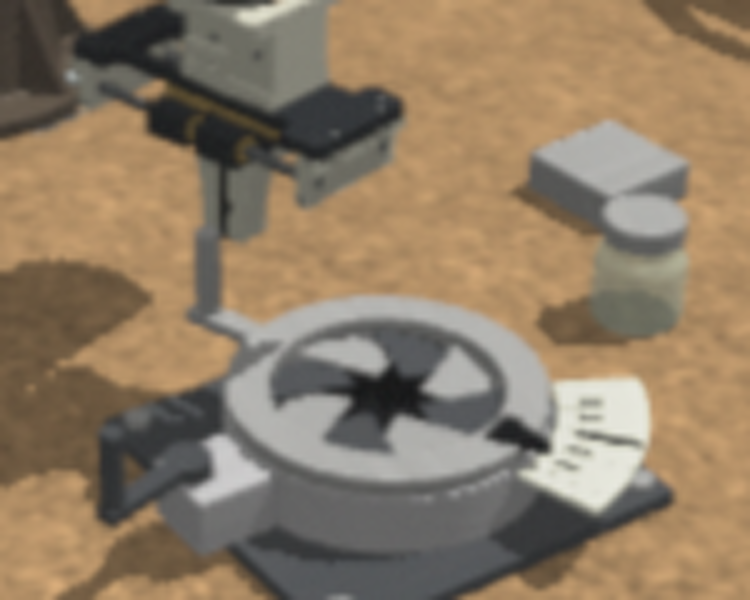

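View pics/t5z.png

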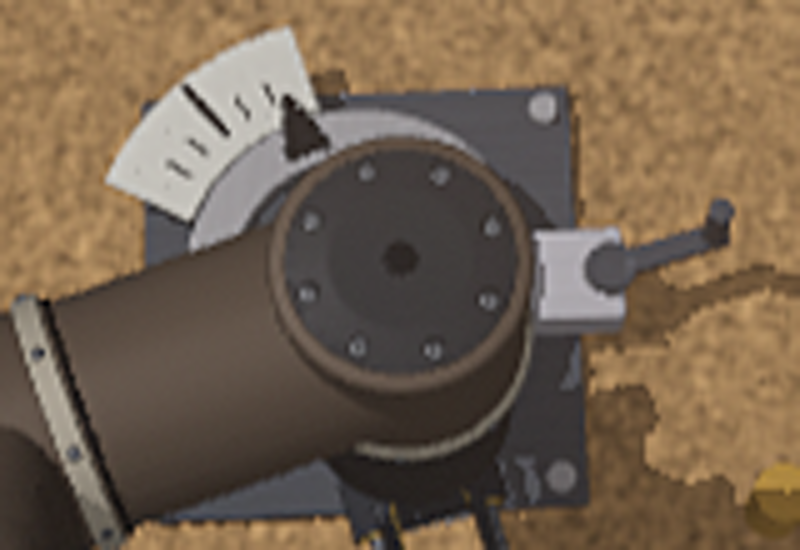

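View pics/w5.png

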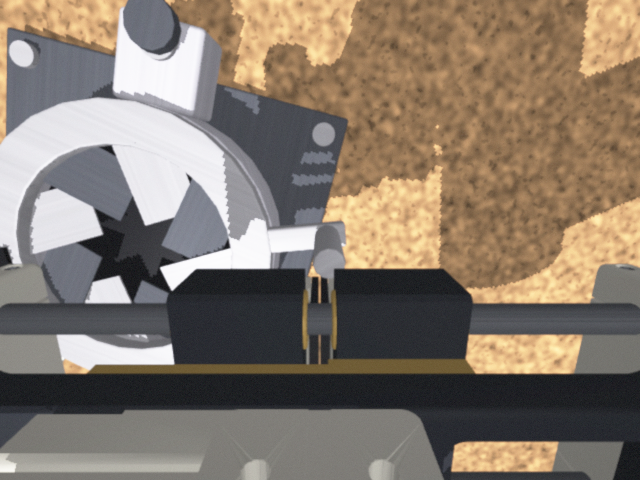

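```bash
cat > ang.py <<'E'
from h import *
C=np.array([.589,.057])
def rep(cam,px,z):
    d=atz(cam,px,z)[:2];e=d-C
    return d.round(4),round(np.degrees(np.arctan2(e[1],e[0])),1),round(np.hypot(*e),4)
E
python3 - <<'E'
from ang import *
t=vision.snapshot('top');s=vision.snapshot('scene')
for z in(.05,.062):
  for n,c,a in(('t in',t,(275.4,187)),('t out',t,(267,177.4)),('s in',s,(270+582/5,190+431/5)),('s out',s,(270+641/5,190+443/5)),('t tip',t,(230+290/5,160+97/5)),('s tip',s,(270+550/5,190+447/5))):
    print(z,n,*rep(c,a,z))
E
```

```text
0.05 t in [0.6623 0.1355] 47.0 0.1074
0.05 t out [0.6873 0.1614] 46.7 0.1435
0.05 s in [0.6653 0.1429] 48.4 0.1149
0.05 s out [0.6892 0.1667] 47.6 0.1486
0.05 t tip [0.6872 0.1036] 25.4 0.1087
0.05 s tip [0.6706 0.1185] 37.0 0.1022
0.062 t in [0.6586 0.1342] 48.0 0.104
0.062 t out [0.6835 0.16  ] 47.5 0.1397
0.062 s in [0.6791 0.1332] 40.2 0.118
0.062 s out [0.7026 0.1566] 41.2 0.1511
0.062 t tip [0.6833 0.1026] 25.8 0.1047
0.062 s tip [0.6844 0.1091] 28.7 0.1087
```

```bash
python3 -m handwheel '[[[0.0034,0.0002,0,-0.0262,1],[0.0034,0.0002,0,-0.0262,1],[0.0034,0.0002,0,-0.0262,1],[0.0034,0.0002,0,-0.0262,1],[0.0034,0.0002,0,-0.0262,1],[0.0034,0.0002,0,-0.0262,1],[0.0034,0.0002,0,-0.0262,1],[0.0034,0.0002,0,-0.0262,1],[0.0034,0.0002,0,-0.0262,1],[0.0034,0.0002,0,-0.0262,1],[0,0,0,0,1]]]'
python3 look.py 6
```

```text
clock: 12.15
tool_pos: [0.4842, -0.0146, 0.0912]
orientation: [-180.0, 0.0, -52.9]
force: [-0.8, 1.3, 0.3]
opening: 0.0003
12.15 [ 0.48416507 -0.01458484  0.091248  ] [-1.79977117e+02  6.23489075e-03 -5.28768867e+01] [-0.79166256  1.25146221  0.32793379]
0.12694389536033182 -145.6734136228567
w lever_post [323.9 265. ] 0.66 [ 0.4921 -0.0314  0.116 ] -137.6 0.1312
w clamp_pivot [211.3  57.7] 0.66 [ 0.6056 -0.0755  0.054 ] -82.8 0.1336
w damper [162.7 236.3] 0.65 [0.5872 0.059  0.    ] 132.4 0.0027
s lever_post [306.5 238.7] 0.68 [ 0.4828 -0.0216  0.116 ] -143.5 0.1321
s pointer_tip [381.1 276. ] 0.92 [0.672  0.1203 0.062 ] 37.4 0.1044
s clamp_pivot [304.6 280.9] 0.67 [ 0.5922 -0.0771  0.054 ] -88.7 0.1342
s clamp_post [292.1 274.9] 0.78 [ 0.6266 -0.1272  0.112 ] -78.5 0.188
s damper [344.4 283.9] 0.67 [0.588  0.0515 0.    ] -100.0 0.0056
s long_mark [383.7 274.7] 0.84 [0.6697 0.1302 0.062 ] 42.2 0.109
t lever_post [353.6 213.2] 0.65 [ 0.5912 -0.0806  0.116 ] -89.1 0.1376
t pointer_tip [274.1 186.6] 0.88 [0.6594 0.1379 0.062 ] 49.0 0.1072
t clamp_pivot [355.2 212.8] 0.7 [ 0.6095 -0.0871  0.054 ] -81.9 0.1456
t clamp_post [374.3 197.7] 0.63 [ 0.6391 -0.131   0.112 ] -75.1 0.1946
t long_mark [273.  188.2] 0.65 [0.6546 0.1403 0.062 ] 51.8 0.1061
```

View pics/t6z.png

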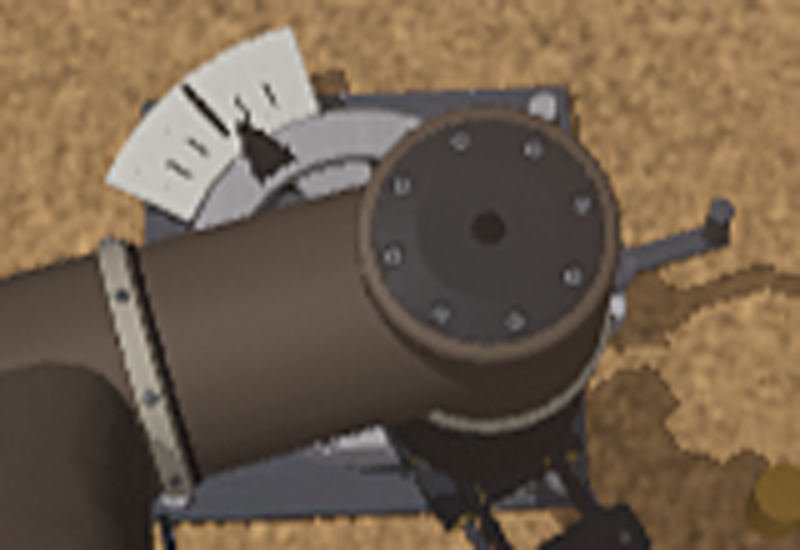

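View pics/s6z.png

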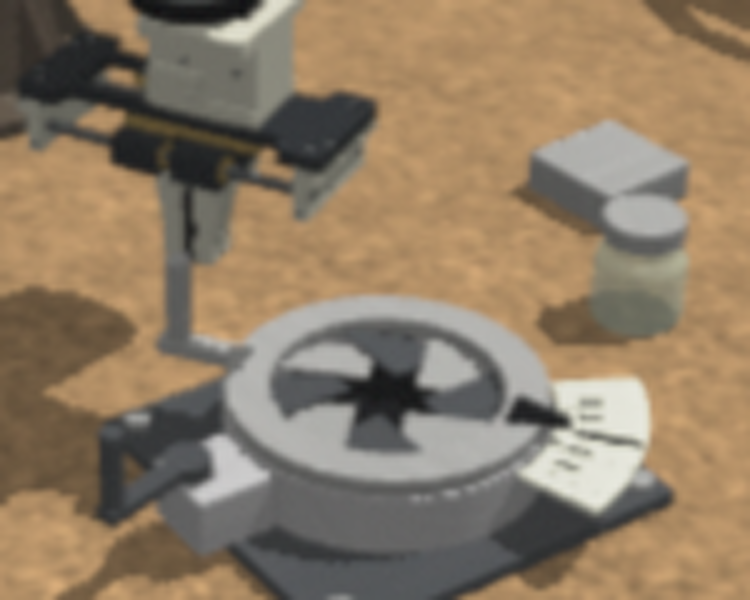

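```bash
python3 -m handwheel '[[[0.0023,0,0,-0.0175,1],[0.0023,0,0,-0.0175,1],[0.0023,0,0,-0.0175,1],[0,0,0,0,1]]]'
python3 look.py 7 | grep -v clamp
```

```text
clock: 13.53
tool_pos: [0.4881, -0.0203, 0.0911]
orientation: [180.0, 0.0, -49.8]
force: [-1.8, 0.4, -0.7]
opening: 0.0005
13.5333 [ 0.48812082 -0.02034706  0.09114796] [ 1.79975216e+02  1.16518409e-02 -4.98392376e+01] [-1.78882811  0.39566446 -0.66225761]
0.12711875073325596 -142.52154889826033
w lever_post [325.7 266.9] 0.64 [ 0.4957 -0.0365  0.116 ] -134.9 0.1321
w damper [163.9 236.9] 0.62 [0.5859 0.0583 0.    ] 156.8 0.0034
s lever_post [307.3 241.2] 0.94 [ 0.4965 -0.0252  0.116 ] -138.4 0.1237
s pointer_tip [385.1 277.8] 0.59 [0.684  0.1259 0.062 ] 35.9 0.1173
s damper [342.7 282.2] 0.9 [0.5785 0.0509 0.    ] -149.7 0.0122
s long_mark [386.2 274.3] 0.65 [0.6711 0.1375 0.062 ] 44.4 0.115
t pointer_tip [276.1 185.8] 0.98 [0.6622 0.1327 0.062 ] 46.0 0.1053
t long_mark [272.4 187.9] 0.7 [0.6553 0.142  0.062 ] 52.1 0.1078
```

View pics/t7z.png

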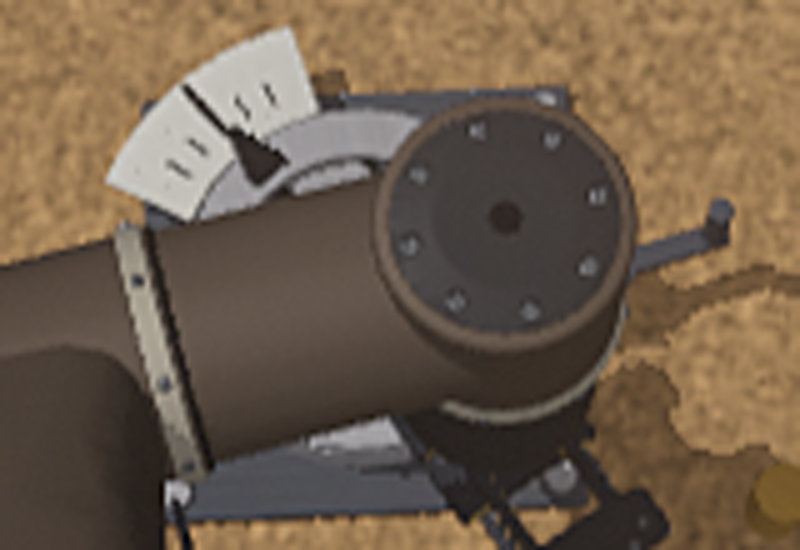

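View pics/w7.png

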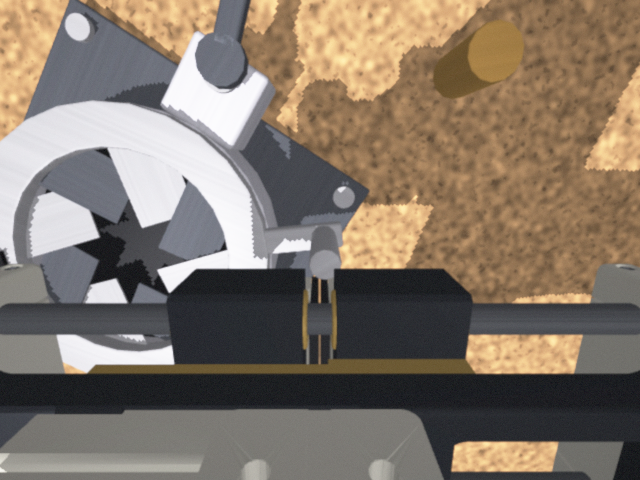

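```bash
python3 -m handwheel '[[[-0.007,0,0,0,1],[-0.008,0,0,0,1],[0,0,-0.035,0,1],[0,0,-0.035,0,1],[-0.0076,-0.0296,0,0,1],[-0.0076,-0.0296,0,0,1],[-0.0076,-0.0296,0,0,1],[-0.0076,-0.0296,0,0,1],[-0.0076,-0.0296,0,0,1],[-0.0076,-0.0296,0,0,1],[-0.0076,-0.0296,0,0,1],[-0.0076,-0.0296,0,0,1],[0,0,0,0,1],[0,0,0,0,1]]]'
python3 look.py 8
```

```text
clock: 15.75
tool_pos: [0.6204, 0.1923, 0.1604]
orientation: [179.9, 0.0, -49.8]
force: [-0.8, -0.2, -0.7]
opening: 0.0004
15.75 [0.62039889 0.1922643  0.1603539 ] [ 1.79947646e+02  6.07499076e-03 -4.98266881e+01] [-0.79663774 -0.1877496  -0.66283206]
0.1388607954126772 76.93138557126505
w lever_post [322.5 155.6] 0.16 [0.6612 0.1382 0.116 ] 48.3 0.1086
w pointer_tip [319.8 151.5] 0.96 [0.6642 0.137  0.062 ] 46.8 0.1098
w clamp_post [323.2 153.5] 0.62 [0.6617 0.1369 0.112 ] 47.7 0.108
w damper [433.7 144.6] 0.86 [0.5848 0.0612 0.    ] 135.1 0.0059
w long_mark [323.4 154.3] 0.8 [0.6607 0.1368 0.062 ] 48.1 0.1073
s lever_post [304.7 238.9] 0.95 [ 0.4816 -0.0268  0.116 ] -142.0 0.1362
s pointer_tip [383.2 277. ] 0.69 [0.6785 0.1231 0.062 ] 36.4 0.1113
s clamp_pivot [307.4 285.9] 0.62 [ 0.6164 -0.0795  0.054 ] -78.7 0.1393
s clamp_post [291.4 273.5] 0.6 [ 0.62   -0.1264  0.112 ] -80.4 0.186
s damper [341.9 283.2] 0.87 [0.5819 0.0464 0.    ] -124.1 0.0127
s long_mark [380.4 273.4] 0.69 [0.6605 0.1251 0.062 ] 43.6 0.0987
t lever_post [332.9 248.3] 0.94 [ 0.4939 -0.0356  0.116 ] -135.8 0.1327
t pointer_tip [276.2 187.8] 0.88 [0.6566 0.1318 0.062 ] 47.9 0.1008
t clamp_pivot [352.5 213.9] 0.71 [ 0.6057 -0.0801  0.054 ] -83.0 0.1381
t clamp_post [373.2 199.2] 0.67 [ 0.6348 -0.1285  0.112 ] -76.1 0.191
t damper [303.4 218.9] 0.96 [0.5928 0.053  0.    ] -46.3 0.0055
t long_mark [271.9 188.2] 0.78 [0.6543 0.1433 0.062 ] 52.9 0.1082
```

View pics/w8.png

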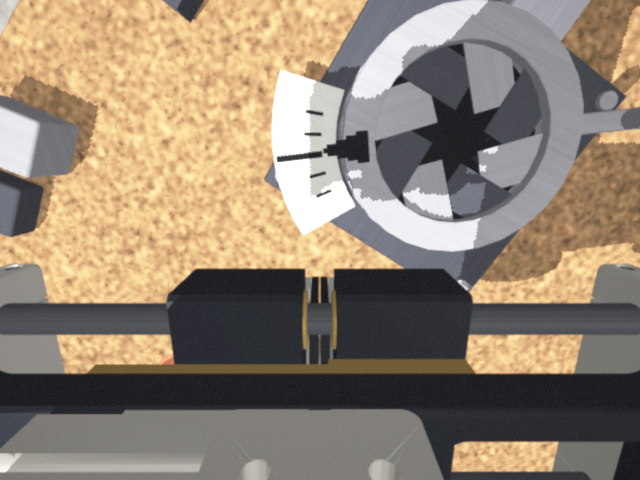

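```bash
python3 - <<'E'
import cv2
a=cv2.imread('pics/w8.png')[105:205,260:390];cv2.imwrite('pics/w8z.png',cv2.resize(a,None,fx=6,fy=6,interpolation=cv2.INTER_NEAREST))
E
```

```text
(no output)
```

View pics/w8z.png

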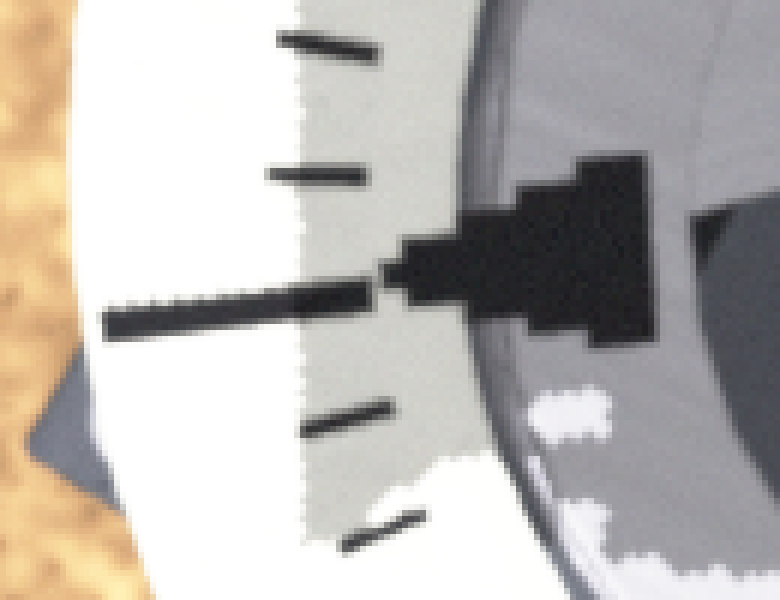

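```bash
python3 - <<'E'
from h import *
o=telemetry.get_obs()
T=np.eye(4);T[:3,:3]=R.from_euler('xyz',o['orientation'],degrees=True).as_matrix();T[:3,3]=o['tool_pos']
p=vision.snapshot('wrist');p['cam_to_world']=T@p['tool_from_camera']
f=lambda z,x,y:atz(p,(x/6+260-.5,y/6+105-.5),z)[:2]
C=[]
# ring outer/inner circle centre check: tip,root
mi,mo=f(.05,371,295),f(.05,104,326)
print('mark',mi,mo,np.linalg.norm(mi-mo),np.degrees(np.arctan2(*(mo-mi)[::-1])))
for z in(.062,.065,.068):
    t,r=f(z,383,276),f(z,650,248)
    print(z,t,r,np.linalg.norm(t-r),np.degrees(np.arctan2(*(t-r)[::-1])))
    for c in([.589,.057],[.587,.058],[.590,.056]):
        a=lambda q:np.degrees(np.arctan2(q[1]-c[1],q[0]-c[0]))
        print('   ',c,a(t),a(r),a(mi),a(mo),np.linalg.norm(t-c),np.linalg.norm(mi-c))
E
```

```text
mark [0.66222899 0.13563366] [0.68776909 0.16255619] 0.03710955848540093 46.50944211544095
0.062 [0.66264279 0.13281161] [0.63816584 0.10756975] 0.03516066650201671 45.88140532732494
    [0.589, 0.057] 45.831390795267325 45.8064577644531 47.03825052767136 46.902503037679054 0.10569134633387484 0.10745109554557619
    [0.587, 0.058] 44.683471402786466 44.09225894597291 45.901240875841786 46.056667055522475 0.10638894987654106 0.10810359188045503
    [0.59, 0.056] 46.597767446233554 46.954705824135395 47.791473661680676 47.462514264612146 0.10572132383044833 0.10751068446289923
0.065 [0.66265451 0.13285266] [0.63844565 0.10788726] 0.034775565562510394 45.88140532732488
    [0.589, 0.057] 45.842336954310326 45.82318882881927 47.03825052767136 46.902503037679054 0.1057289576926091 0.10745109554557619
    [0.587, 0.058] 44.69474930238084 44.11892705024636 45.901240875841786 46.056667055522475 0.10642614915721575 0.10810359188045503
    [0.59, 0.056] 46.60843697009929 46.964588566023764 47.791473661680676 47.462514264612146 0.1057592019007121 0.10751068446289923
0.068 [0.66266623 0.13289371] [0.63872545 0.10820478] 0.03439046462300399 45.88140532732492
    [0.589, 0.057] 45.853275327887445 45.8397217220568 47.03825052767136 46.902503037679054 0.10576657290757564 0.10745109554557619
    [0.587, 0.058] 44.70601932033366 44.145282975785534 45.901240875841786 46.056667055522475 0.10646335255844731 0.10810359188045503
    [0.59, 0.056] 46.619098853668824 46.974354218337766 47.791473661680676 47.462514264612146 0.1057970836357893 0.10751068446289923
```

```bash
python3 -m handwheel '[[[0.0076,0.0296,0,0,1],[0.0076,0.0296,0,0,1],[0.0076,0.0296,0,0,1],[0.0076,0.0296,0,0,1],[0.0076,0.0296,0,0,1],[0.0076,0.0296,0,0,1],[0.0076,0.0296,0,0,1],[0.0076,0.0296,0,0,1],[0,0,0.035,0,1],[0,0,0.035,0,1],[0.006,0,0,0,1],[0.005,0,0,0,1],[0.002,0,0,0,1],[0.002,0,0,0,1],[0,0,0,0,1]]]'
python3 -m handwheel '[[[0.0013,0,0,-0.01,1],[0.0013,0,0,-0.01,1],[0,0,0,0,1],[0,0,0,0,1]]]'
```

```text
clock: 18.1
tool_pos: [0.4893, -0.0198, 0.0926]
orientation: [-179.9, -0.0, -49.9]
force: [-0.7, 1.1, 1.0]
opening: 0.0006
clock: 18.43
tool_pos: [0.49, -0.0219, 0.0916]
orientation: [-180.0, -0.0, -48.8]
force: [-2.0, 1.6, 2.0]
opening: 0.0007
```

```bash
python3 -m handwheel '[[[-0.008,0,0,0,1],[-0.0096,0,0,0,1],[0,0,-0.035,0,1],[0,0,-0.035,0,1],[-0.0071,-0.0297,0,0,1],[-0.0071,-0.0297,0,0,1],[-0.0071,-0.0297,0,0,1],[-0.0071,-0.0297,0,0,1],[-0.0071,-0.0297,0,0,1],[-0.0071,-0.0297,0,0,1],[-0.0071,-0.0297,0,0,1],[-0.0071,-0.0297,0,0,1],[0,0,0,0,1],[0,0,0,0,1]]]'
python3 - <<'E'
from h import *
p,o=wrist();save(p,'w9');print(o['clock'],o['tool_pos'],o['orientation'])
import pickle;pickle.dump((p,o),open('w9.pkl','wb'))
for n in('pointer_tip','long_mark'):print(n,[(e['xy'],e['conf']) for e in place_of(n,p)[:1]])
a=cv2.imread('pics/w9.png')[105:205,260:390];cv2.imwrite('pics/w9z.png',cv2.resize(a,None,fx=6,fy=6,interpolation=cv2.INTER_NEAREST))
E
```

```text
clock: 19.6
tool_pos: [0.619, 0.1923, 0.1602]
orientation: [179.9, 0.0, -48.7]
force: [-0.5, -0.3, -0.1]
opening: 0.0006
19.6 [0.61904415 0.19227635 0.16016697] [ 1.79913921e+02  7.89769017e-03 -4.86819791e+01]
pointer_tip [([322.8, 153.1], 0.92)]
long_mark [([325.5, 150.6], 0.73)]
```

View pics/w9z.png

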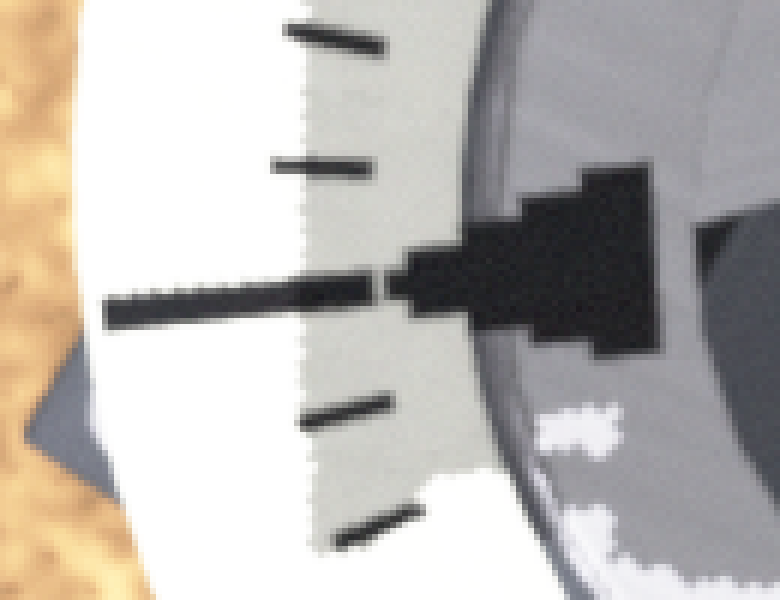

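```bash
python3 -m handwheel '[[[0,0,0,0.1213,1],[0,0,0,0.1213,1],[0,0,0,0.1213,1],[0,0,0,0.1213,1],[0,0,0,0.1213,1],[0,0,0,0.1213,1],[0,0,0,0.1213,1],[0,0,0,0.1213,1],[0,0,0,0.1213,1],[0,0,0,0.1213,1],[0,0,0,0.1213,1],[0,0,0,0.1213,1],[0,0,0,0.1213,1],[0,0,0,0.1213,1],[0,0,0,0.1213,1],[0,0,0,0,1]]]'
python3 -m handwheel '[[[0.0116,-0.0324,0,0,1],[0.0116,-0.0324,0,0,1],[0.0116,-0.0324,0,0,1],[0.0116,-0.0324,0,0,1],[0.0116,-0.0324,0,0,1],[0.0116,-0.0324,0,0,1],[0.0116,-0.0324,0,0,1],[0.0116,-0.0324,0,0,1],[0.0116,-0.0324,0,0,1],[0,0,0,0,1]]]'
python3 look.py 10 | grep -E '^w|^[0-9]|clamp'
```

```text
clock: 21.08
tool_pos: [0.6189, 0.1897, 0.1619]
orientation: [180.0, 0.0, -153.4]
force: [1.2, 0.7, -0.3]
opening: 0.0007
clock: 21.92
tool_pos: [0.6581, -0.1224, 0.1614]
orientation: [-180.0, -0.0, -153.0]
force: [0.3, -0.7, -0.9]
opening: -0.0
21.9167 [ 0.65808336 -0.12235723  0.16140906] [-1.79953094e+02 -3.15381368e-02 -1.53016104e+02] [ 0.25372915 -0.68850404 -0.87723712]
0.1922017909052922 -68.9347181520774
w lever_post [557.3  99.8] 0.66 [ 0.5007 -0.0393  0.116 ] -132.5 0.1307
w pointer_tip [562.5 365.8] 0.82 [0.6629 0.1367 0.062 ] 47.2 0.1086
w clamp_pivot [396.7 205.6] 0.87 [ 0.6031 -0.0767  0.054 ] -84.0 0.1344
w clamp_post [328.7 213.9] 0.56 [ 0.6273 -0.1309  0.112 ] -78.5 0.1918
w long_mark [564.  365.5] 0.84 [0.662  0.1377 0.062 ] 47.9 0.1088
s clamp_pivot [304.5 283.9] 0.66 [ 0.6047 -0.083   0.054 ] -83.6 0.1409
s clamp_post [291.4 274.8] 0.53 [ 0.6254 -0.1287  0.112 ] -78.9 0.1892
t clamp_pivot [352.2 209.2] 0.59 [ 0.6187 -0.0782  0.054 ] -77.6 0.1384
t clamp_post [374.7 199.1] 0.68 [ 0.6354 -0.1324  0.112 ] -76.2 0.195
```

View pics/w10.png

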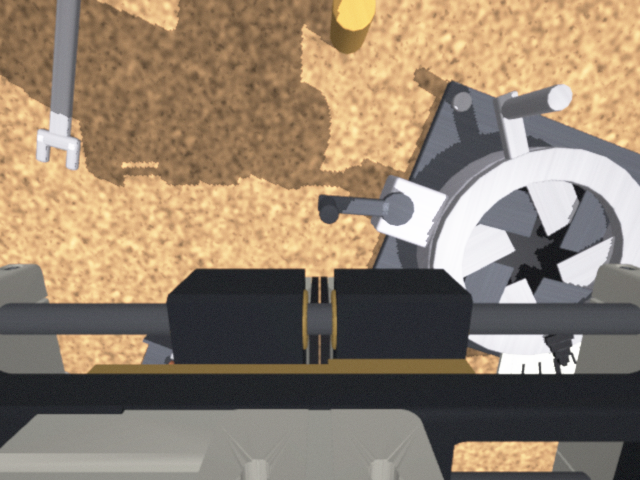

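```bash
python3 -m handwheel '[[[0,0.006,0,0,1],[0,0,0.02,0,1],[0,0,0.02,0,1],[0,0,0.02,0,1],[0,0,0.013,0,1],[0,0,0,0,1],[0.006,0,0,0,1],[0.005,0,0,0,1],[0.002,0,0,0,1],[0,0,0,0,1]]]'
python3 -m handwheel '[[[0.0023,-0.00065,0,0.04,1],[0.0023,-0.00065,0,0.04,1],[0.0023,-0.00065,0,0.04,1],[0.0023,-0.00065,0,0.04,1],[0.0023,-0.00065,0,0.04,1],[0.0023,-0.00065,0,0.04,1]]]'
python3 look.py 11 | grep -E '^w|^[0-9]|clamp'
```

```text
clock: 23.8
tool_pos: [0.6444, -0.1176, 0.0897]
orientation: [-180.0, 0.1, -153.0]
force: [0.3, 0.4, -0.3]
opening: 0.0006
clock: 24.3
tool_pos: [0.6343, -0.1256, 0.0896]
orientation: [-180.0, 0.2, -166.9]
force: [1.7, 1.3, 0.3]
opening: 0.0001
24.3 [ 0.63433994 -0.12564022  0.08957972] [-179.97422788    0.2005834  -166.87926639] [1.68009839 1.29403527 0.28463725]
0.18818384445370603 -76.05830991938336
w lever_post [611.1  44. ] 0.65 [ 0.4986 -0.0394  0.116 ] -133.1 0.1322
w clamp_pivot [401.  239.3] 0.77 [ 0.606  -0.0782  0.054 ] -82.8 0.1363
w clamp_post [310.7 266.1] 0.96 [ 0.6173 -0.1343  0.112 ] -81.6 0.1934
w damper [552.5 241.4] 0.72 [0.59   0.0593 0.    ] 65.5 0.0025
s clamp_pivot [305.7 283. ] 0.79 [ 0.6023 -0.0783  0.054 ] -84.4 0.136
s clamp_post [290.1 276.7] 0.79 [ 0.6317 -0.135   0.112 ] -77.4 0.1967
t clamp_pivot [353.9 211.3] 0.95 [ 0.6133 -0.0833  0.054 ] -80.2 0.1424
t clamp_post [374.5 205.7] 0.5 [ 0.6176 -0.1332  0.112 ] -81.5 0.1923
```

View pics/w11.png

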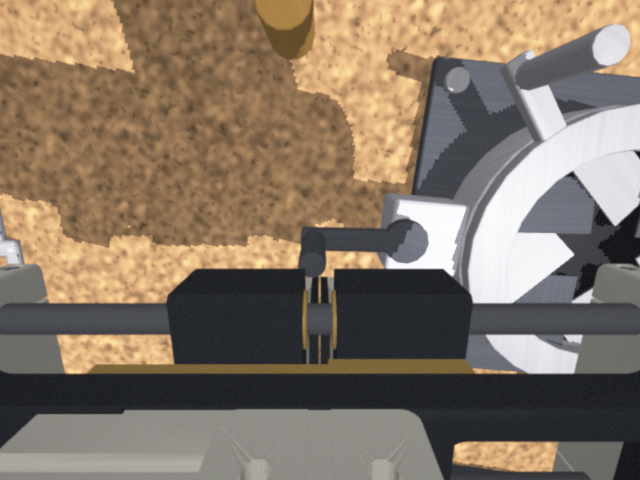

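View pics/s11z.png

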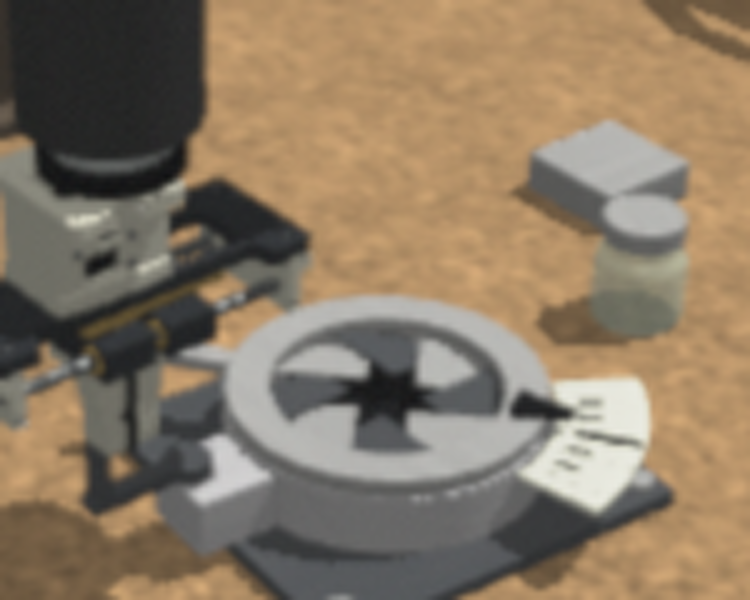

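```bash
python3 -m handwheel '[[[0.0023,-0.0009,0,0.04,1],[0.0023,-0.0009,0,0.04,1],[0.0023,-0.0009,0,0.04,1],[0.0023,-0.0009,0,0.04,1],[0.0023,-0.0009,0,0.04,1],[0.0023,-0.0009,0,0.04,1],[0.0023,-0.0009,0,0.04,1],[0.0023,-0.0009,0,0.04,1],[0.0023,-0.0009,0,0.04,1],[0.0023,-0.0009,0,0.04,1],[0.0023,-0.0009,0,0.04,1],[0.0023,-0.0009,0,0.04,1],[0.0023,-0.0008,0,0.04,1],[0.0023,-0.0008,0,0.04,1],[0.0023,-0.0008,0,0.04,1],[0.0023,-0.0008,0,0.04,1],[0.0023,-0.0008,0,0.04,1],[0.0023,-0.0008,0,0.04,1],[0.0023,-0.0008,0,0.04,1],[0,0,0,0,1]]]'
python3 look.py 12 | grep -E '^w|^[0-9]|clamp'
```

```text
clock: 27.02
tool_pos: [0.5886, -0.1359, 0.0882]
orientation: [180.0, -0.0, 149.6]
force: [1.6, 1.5, -0.9]
opening: 0.0005
27.0167 [ 0.58858096 -0.13585928  0.08816683] [ 1.79965367e+02 -5.97916609e-03  1.49570908e+02] [ 1.6286782   1.49553975 -0.9302254 ]
0.19285973691380215 -90.12448922539353
w clamp_pivot [413.2 240.7] 0.57 [ 0.6051 -0.0768  0.054 ] -83.1 0.1347
w clamp_post [326.2 264.8] 0.68 [ 0.5733 -0.1246  0.112 ] -94.9 0.1823
s clamp_pivot [305.9 282.7] 0.74 [ 0.6013 -0.0773  0.054 ] -84.8 0.1348
s clamp_post [286.9 261.8] 0.73 [ 0.5643 -0.1164  0.112 ] -98.1 0.1752
t clamp_pivot [349.9 212.3] 0.87 [ 0.6095 -0.0728  0.054 ] -81.0 0.1314
t clamp_post [369.1 219.8] 0.62 [ 0.5785 -0.1221  0.112 ] -93.3 0.1794
```

View pics/w12.png

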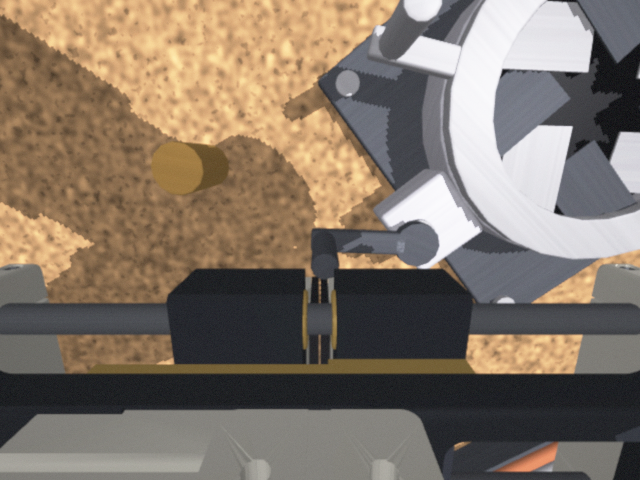

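View pics/s12z.png

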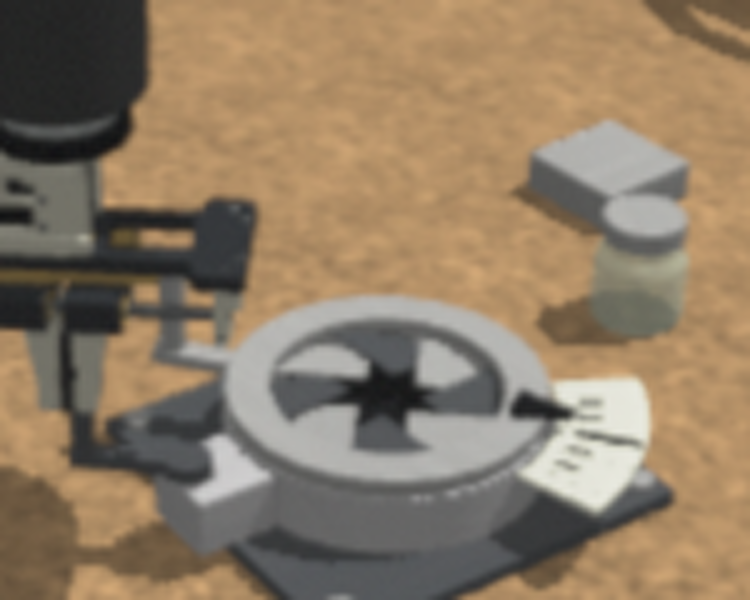

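```bash
python3 -m handwheel '[[[0.0023,-0.0006,0,0.04,1],[0.0023,-0.0006,0,0.04,1],[0.0023,-0.0006,0,0.04,1],[0.0023,-0.0006,0,0.04,1],[0,0,0,0,1]]]'
python3 -m handwheel '[[[0.002,-0.0003,0,0.02,1],[0,0,0,0,1]]]'
python3 -m handwheel '[[[0.002,-0.0003,0,0.02,1],[0,0,0,0,1]]]'
```

```text
clock: 28.48
tool_pos: [0.5797, -0.1331, 0.0884]
orientation: [180.0, 0.0, 140.4]
force: [3.9, 0.7, -0.6]
opening: 0.0002
clock: 28.65
tool_pos: [0.578, -0.1321, 0.0883]
orientation: [180.0, 0.0, 139.3]
force: [2.4, 0.2, -0.2]
opening: 0.0004
clock: 28.82
tool_pos: [0.5769, -0.1313, 0.0885]
orientation: [180.0, 0.1, 138.2]
force: [4.8, -2.6, -2.6]
opening: 0.0008
```

```bash
python3 -m handwheel '[[[0.0015,0,0,0.01,1],[0,0,0,0,1]]]'
python3 -m handwheel '[[[0.0015,0,0,0.01,1],[0,0,0,0,1]]]'
python3 look.py 13 | grep -E '^w|^[0-9]|clamp'
```

```text
clock: 28.98
tool_pos: [0.5766, -0.131, 0.0886]
orientation: [180.0, 0.2, 137.6]
force: [7.6, -7.0, -4.1]
opening: 0.0005
clock: 29.15
tool_pos: [0.5763, -0.1308, 0.0888]
orientation: [180.0, 0.3, 137.1]
force: [11.2, -11.5, -7.0]
opening: 0.0001
29.15 [ 0.57632778 -0.13078061  0.08878396] [179.95399831   0.26041131 137.05685692] [ 11.18865472 -11.54365665  -6.97559751]
0.18820771464275807 -93.8607035657854
w lever_post [359.4  18.8] 0.82 [ 0.4981 -0.0389  0.116 ] -133.5 0.1322
w clamp_pivot [413.3 239.2] 0.65 [ 0.605  -0.0764  0.054 ] -83.2 0.1344
w clamp_post [325.1 269.6] 0.69 [ 0.5655 -0.1189  0.112 ] -97.6 0.1775
w damper [518.2  82.9] 0.82 [0.5864 0.0542 0.    ] -132.8 0.0038
s clamp_pivot [302.6 282.2] 0.78 [ 0.5953 -0.0845  0.054 ] -87.4 0.1417
s clamp_post [287.6 261.5] 0.45 [ 0.5637 -0.1142  0.112 ] -98.4 0.173
t clamp_pivot [351.7 212.3] 0.95 [ 0.61   -0.0776  0.054 ] -81.1 0.1362
t clamp_post [370.1 223.6] 0.68 [ 0.5687 -0.1254  0.112 ] -96.3 0.1836
```

View pics/w13.png

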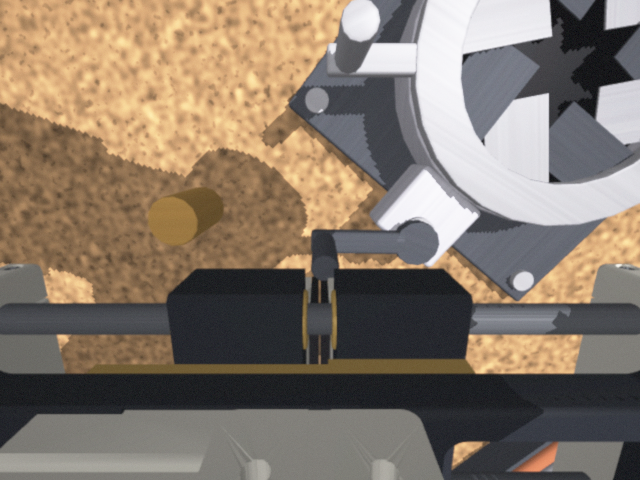

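```bash
python3 -m handwheel '[[[-0.006,0,0,0,1],[-0.007,0,0,0,1],[-0.007,0,0,0,1],[0,0,-0.036,0,1],[0,0,-0.036,0,1],[0.0089,0.032,0,0,1],[0.0089,0.032,0,0,1],[0.0089,0.032,0,0,1],[0.0089,0.032,0,0,1],[0.0089,0.032,0,0,1],[0.0089,0.032,0,0,1],[0.0089,0.032,0,0,1],[0.0089,0.032,0,0,1],[0,0,0,0,1],[0,0,0,0,1]]]'
python3 look.py 14 | grep -E '^w|^[0-9]|clamp'
```

```text
clock: 31.45
tool_pos: [0.7109, 0.0948, 0.1589]
orientation: [-179.9, -0.1, 137.2]
force: [-0.3, 0.0, -0.2]
opening: 0.0006
31.45 [0.7109266  0.0948117  0.15885786] [-1.79884653e+02 -7.53855397e-02  1.37186799e+02] [-0.32652475  0.03632753 -0.23772009]
0.1276550835870519 17.229632370489686
w pointer_tip [315.3 163.6] 0.8 [0.6621 0.1336 0.062 ] 46.3 0.1059
w clamp_pivot [100.8 279.5] 0.78 [ 0.606  -0.0754  0.054 ] -82.7 0.1335
w damper [204.4 160.8] 0.84 [0.5878 0.0549 0.    ] -118.9 0.0024
w long_mark [317.  159.3] 0.76 [0.6606 0.1368 0.062 ] 48.1 0.1073
s clamp_pivot [304.3 283.5] 0.65 [ 0.6028 -0.0827  0.054 ] -84.4 0.1404
s clamp_post [288.6 262.4] 0.57 [ 0.5689 -0.1134  0.112 ] -96.7 0.1715
t clamp_pivot [354.8 211.5] 0.87 [ 0.613  -0.0857  0.054 ] -80.5 0.1447
t clamp_post [367.8 222.6] 0.47 [ 0.5708 -0.1193  0.112 ] -95.9 0.1773
```

View pics/w14.png

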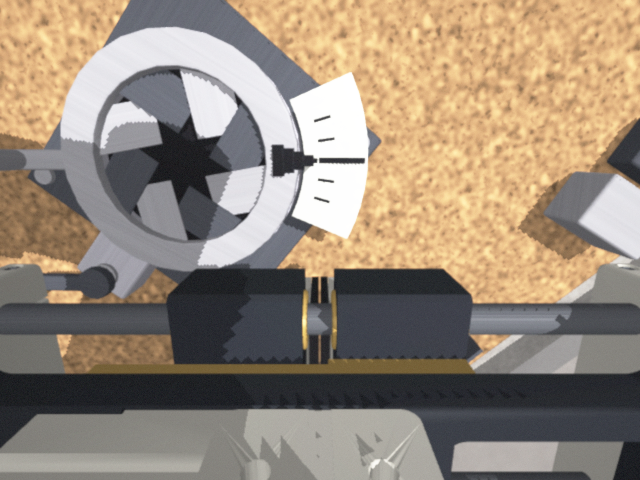

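View pics/s14z.png

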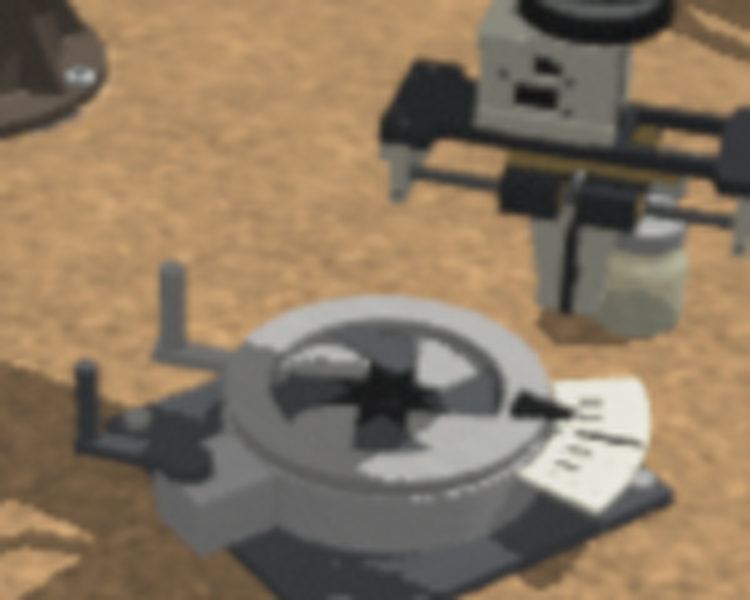

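```bash
python3 - <<'E'
import cv2
a=cv2.imread('pics/w14.png')[110:210,255:385];cv2.imwrite('pics/w14z.png',cv2.resize(a,None,fx=6,fy=6,interpolation=cv2.INTER_NEAREST))
E
```

```text
(no output)
```

View pics/w14z.png

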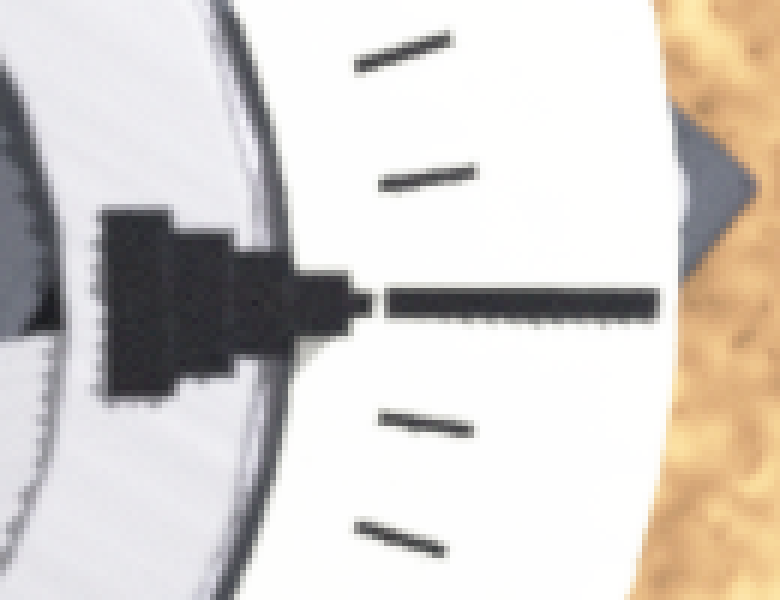

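```bash
python3 -c "
from plant import close_job,telemetry
print(telemetry.get_obs()['force']);print(close_job())"
```

```text
[ 0.01400735 -0.51794564  0.35743689]
the job is handed in; nothing more can be done
None
```

The ring's pointer is lined up with the long mark, the clamp is locked at its stop, and the job is handed in at about 31.6 s of the 64 s limit.

- **Ring:** I pushed the lever post round with closed fingers for about 90°. A close wrist picture showed it still 1.2° short, so I gave it one more small push. After clamping, the pointer tip and the long mark's centre line agree to within a fraction of a pixel (well under 0.5°). The scale looked unmoved in every picture.
- **Clamp:** I pushed its post round until the contact force rose sharply, from about 3 N to about 16 N, with no further movement. The post stood at (0.566, -0.119), within a millimetre of the locked place I had worked out from the given angles. After I let go, the side and top cameras both still put it there to within about 6 mm, which is their usual scatter.
- **Bystanders:** Nothing else on the bench was touched as far as the pictures and forces show. The tool was clear of everything, with no contact force, when I handed in.

**Disagreements:**
- In the side camera the fingertips looked about 30 mm higher than the stated tool length, so the finger met only the top part of each post. That was enough for both pushes.
- The networks' long-mark point in the side and top views was several degrees off. I relied on the close wrist pictures instead.

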